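# Seat the desk lamp in the socket that takes it to its depth mark

### The job

Take the small lamp out of the wooden tidy and push its post into a socket of the lamp dock until it bottoms, firmly enough to drive the stiff dust plug down but never ramming it (keep under 30 N). Only one of the three sockets is deep enough: if the post bottoms with its depth mark standing clear of the rim, pull it out and try another. Leave the lamp upright and fully home with the mark level with the rim, let go, and leave the other things on the desk where they are.

Things in the scene. Friction and masses are not known exactly. Their poses are not given: they have to be found in the camera images.
- lamp_head (a point): centre of the head of the small desk lamp: the head is a white upright cylinder 40 mm across and 34 mm tall on top of a straight steel post (12 mm thick, 86 mm from tip to the underside of the head). The lamp is one rigid piece of about 0.2 kg, z up the post. It starts upright, loose, its post 30 mm down in a hole at one end of the wooden tidy
- lamp_mark (a point): the depth mark on the lamp's post: the lower edge of a thin dark ring (3 mm high), on the post's axis, 60 mm above the tip and 26 mm below the underside of the head (43 mm below the head's centre)
- lamp_tip (a point): the lower end of the lamp's post, on its axis; the tip is chamfered over its last 3 mm to 8.4 mm across
- dock: lamp dock, fixed to the desk: a dark plate 75 x 235 x 10 mm with three alike square aluminium sockets (44 x 44 mm, rim 94 mm above the desk) in a row, 75 mm apart, along its y axis. Origin on the desk under the middle socket; z up. Each socket has a vertical blind bore 13.6 mm wide with a 2 mm chamfer, and a stiff dust plug in it
- mouth_middle (a point): centre of the middle socket's mouth, at its rim, above the dock's origin. Its dust plug starts with its top 15 to 21 mm below the rim; the post drives it down against a steady friction of about 6 N and it stays where pushed, till it lands on the bottom; its rubber top then gives about 1 mm per 5 N (at most 5 mm) and springs back
- mouth_left (a point): centre of the left socket's mouth, at its rim, 75 mm along the dock's +y; plug as in the middle one. In two of the three bores (which two changes from start to start, unseen from above) an old stub lies under the plug and the post bottoms with its mark about 12 mm above the rim; in the third it bottoms with the mark level with the rim
- mouth_right (a point): centre of the right socket's mouth, at its rim, 75 mm along the dock's -y; plug as in the middle one
- tidy: wooden desk tidy, fixed: a block 60 x 150 x 40 mm (its x, y, z), origin under its centre on the desk. The lamp's hole (13.5 mm wide, 30 mm deep) is 50 mm along its -y; three pens up to 112 mm above the desk stand fixed in the +y end, 90 mm or more from the lamp's axis
- mug: white mug with a handle, 80 mm across, 92 mm tall; a loose bystander, origin under its centre
- tape: roll of clear tape lying flat, 90 mm across, 22 mm thick; a loose bystander, origin under its centre
- mouse: white computer mouse, 108 x 60 x 27 mm; a loose bystander, origin under its centre
- stapler: black stapler, 145 x 36 x 44 mm; a loose bystander, origin under its centre
- clip_jar: small clear jar with a metal lid, 60 mm across, 65 mm tall; a loose bystander, origin under its centre
- notes: block of note paper, 76 x 76 x 22 mm, lying beside the wooden tidy; a loose bystander, origin under its centre
- marker: grey marker with a black cap, 135 mm long, 17 mm thick, lying in front of the dock; a loose bystander, origin under its centre

How it is judged:
On the way:
1. the lamp is lifted clear of the tidy (height (world z) of lamp_tip above 0.06 m), for 0.1 s.
At the end, for the whole second after the job is handed in: The lamp stands at rest in one socket of the dock, within 0.12 rad of upright, its post bottomed: the depth mark no more than 2.5 mm above the rim and the tip within 5 mm of the socket's axis. Nothing else on the desk has been shifted by more than 30 mm (((z of lamp_mark in the frame of mouth_left below 0.0025 m and horizontal distance between lamp_tip and mouth_left below 0.005 m) or (z of lamp_mark in the frame of mouth_middle below 0.0025 m and horizontal distance between lamp_tip and mouth_middle below 0.005 m) or (z of lamp_mark in the frame of mouth_right below 0.0025 m and horizontal distance between lamp_tip and mouth_right below 0.005 m)) and angle between lamp_tip's own z axis and vertical below 0.12 rad and linear speed of lamp below 0.01 m/s); the robot touches nothing.
It fails at once if the lamp is rammed: more than 30 N between the lamp and the dock (its plugs included) (contact force between lamp and dock above 30 N).
It fails at once if a bystander is shifted by more than 30 mm (distance of any of mug, tape, mouse, stapler, clip_jar, notes, marker from where it was at the start of the episode above 0.03 m).
It also fails if it takes over 64 s, if anything falls off the work surface, if the arm or the gripper's body presses on something with over 40 N, if the wrist force passes 120 N, or if a joint passes its speed limit or range.

### The arm

A 6-joint arm with a two-finger parallel gripper is mounted at the origin on the work surface. World frame = base frame: x ahead of the robot, y to its left, z up, the work surface at z = 0. Lengths are in m, angles in rad, forces in N, time in s.
With the tool pointing down it reaches from about 0.2 to 0.875 m from the base axis. Payload 3.4 kg.
Tool frame: the origin (TCP) lies between the finger pads; the fingertips stand 8 mm ahead of it and the grasp point (between the pads) lies 11 mm behind it (finger_overhang is the distance from the TCP to the fingertips, in m); y points along the fingers, z is the direction in which the jaws open and shut, and the axes are right-handed (so a half turn about y gives the same grasp; the last joint's range is limited). The gripper opens to 94 mm and grips with 3 to 60 N. Pads are 16 mm wide; open, the fingers measure 119 mm over their backs; the gripper's body (75 mm by 177 mm) begins 78 mm behind the grasp point.
Start: joints at [-1.405, 0.276, 1.505, -0, 1.361, -0.121], TCP at [0.163, -0.552, 0.186] pointing down, gripper open.
Joint ranges: [-2.89, 2.89], [-0.75, 2.08], [0.22, 2.7], [-1.18, 4.32], [0.11, 2.71], [-2.7, 2.7]. Speed limits (rad/s): [2.57, 2.57, 3.14, 3.14, 3.14, 3.14].

### API

Orientations are given as a unit quaternion [x, y, z, w].
In Python, from station import sense, snapshot, calibration, close_job, finger_overhang gives the robot as it stands.
- The arm moves only by the tool jog_arm, never from a script. Its arguments are lists of equal length, an entry for each row: "slide": the shift along the tool's x, y, z in m, a list of three; "spin": the turn about the tool's y in degrees. In form: {"slide": [[dx, dy, dz], ...], "spin": [spin, ...]}. A call has 1 to 12 rows; each row is the pose to reach, as a shift and turn from the pose commanded when the call began, along the tool's axes at that moment; what a row does not reach only later rows make up. A row lasts 1/8 s, in which the tool goes at most 62.5 mm and 10.7 degrees, less where a joint would pass 70% of its speed; a pose out of reach is approached as far as the arm can. A call with a gripper value outside its range is refused whole. "claw" is the closure in counts, from 0 (fully open) to 255 (shut), set as the call begins (left out, the last holds). The fingers move at their own pace and stop on an object; "newtons" is the grip in N (left out, the last holds). Time passes only in rows, so rows that repeat a pose let the fingers close. It gives the time, the measured TCP pose, the force and the opening at its end, in the units of the state.
- sense(): the state, without advancing time (a new reading comes with each control period).
- snapshot(name): name is "scene" or "top" or "wrist"; returns (picture, depth): 420x560x3 uint8, red, green, blue; 420x560 float32, m along the optical axis (not along the pixel's ray), 0 where there is no reading.
- calibration(name): a dict with "intrinsics" (3x3 intrinsics, pixels), "camera_from_world" (4x4, takes a point from world to camera coordinates); the wrist camera has in their place "tool_from_camera" (4x4, takes a point from camera to tool coordinates, whose origin is the TCP and whose axes are the tool frame's). Camera axes: x right, y up, looking along -z (the intrinsics and any distortion apply to the point x, -y, -z); pixel columns grow to the right and rows downward; lengths in m; the calibration is good to about 2 mm. A picture is of the moment at which its call begins: read the wrist's pose just before it. calibration takes no time and is no camera call.
- close_job(): hands the job in, once; it reports no verdict.
The state is a dict: "clock": time; "q": joint angles; "joint_vel": joint speeds; "effort": joint torques, N m; "tcp_pos": TCP position; "tool_rot": TCP orientation; "force": force on the tool from outside, world axes, zero at the start; "wrist_torque": the same for the moment, N m; "finger_gap": opening from 0.0 (shut) to 1.0 (fully open).
Only numpy, scipy, OpenCV 4.12 (cv2) and the standard library are available. Lean on these libraries where they do the work, as an engineer would, in place of code of your own. Each camera call takes 0.05 s, during which the arm holds its last target. There are 200 camera calls.

## Working session

There is one attempt and no reset: what is moved stays moved. The work goes in short steps, Python scripts to look and compute and a tool call to move; the robot and the scene stay as the last step left them, time stands still between calls to the robot, and variables do not carry over. Pictures are saved under pics/ and viewed, about 8 in all and at most 12, crops included, and the job is handed in when it is done.

Besides the shell and the picture viewer there is one more tool, called after ">>>" in YAML: its name, and indented under it one key for each argument. jog_arm: Moves the arm, as the interface text tells. Its arguments: {"type":"object","properties":{"slide":{"type":"array"},"spin":{"type":"array"},"claw":{"type":"number"},"newtons":{"type":"number"}},"required":["slide","spin"]}

```bash
ls; mkdir -p pics
python3 - <<'E'
from station import *
import cv2,numpy as np
s=sense();print(s['clock'],s['tcp_pos'],s['tool_rot'],s['force'],s['finger_gap'],finger_overhang)
for n in('top','scene'):
    p,d=snapshot(n);np.savez(f'{n}0.npz',p=p,d=d);cv2.imwrite(f'pics/{n}0.png',p[:,:,::-1]);print(n,calibration(n))
print(calibration('wrist'))
E
```

```text
pics
0.0 [ 0.16256695 -0.55090449  0.1850137 ] [-0.10104012  0.70048757 -0.69921473  0.10102878] [-0.84389483 -0.54591294  0.96427039] 0.9984695660793341 0.008
top {'intrinsics': array([[443.83632519,   0.        , 284.50077923],
       [  0.        , 443.83632519, 203.81281084],
       [  0.        ,   0.        ,   1.        ]]), 'camera_from_world': array([[ 0.0170754 , -0.99928439, -0.03375121, -0.00783761],
       [ 0.98468955,  0.01095   ,  0.17397296, -0.58490889],
       [-0.17347888, -0.03620513,  0.98417187, -0.88491765],
       [ 0.        ,  0.        ,  0.        ,  1.        ]])}
scene {'intrinsics': array([[537.74324078,   0.        , 281.09852629],
       [  0.        , 537.74324078, 204.31170662],
       [  0.        ,   0.        ,   1.        ]]), 'camera_from_world': array([[-0.48069416,  0.87687614, -0.00462242,  0.28070742],
       [-0.74454228, -0.40535406,  0.53041953,  0.36680559],
       [ 0.46323851,  0.25841115,  0.84772269, -1.40309214],
       [ 0.        ,  0.        ,  0.        ,  1.        ]])}
{'intrinsics': array([[329.62628865,   0.        , 282.95996088],
       [  0.        , 329.62628865, 208.30581004],
       [  0.        ,   0.        ,   1.        ]]), 'tool_from_camera': array([[-7.25754699e-04, -9.63403347e-01, -2.68054966e-01,
        -7.87009704e-02],
       [ 2.03443079e-04,  2.68054889e-01, -9.63403620e-01,
        -1.98944699e-01],
       [ 9.99999716e-01, -7.53728632e-04,  1.45564787e-06,
         7.04023190e-04],
       [ 0.00000000e+00,  0.00000000e+00,  0.00000000e+00,
         1.00000000e+00]])}
```

View pics/top0.png

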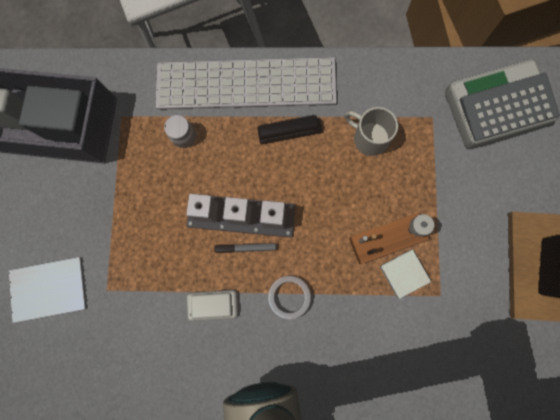

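View pics/scene0.png

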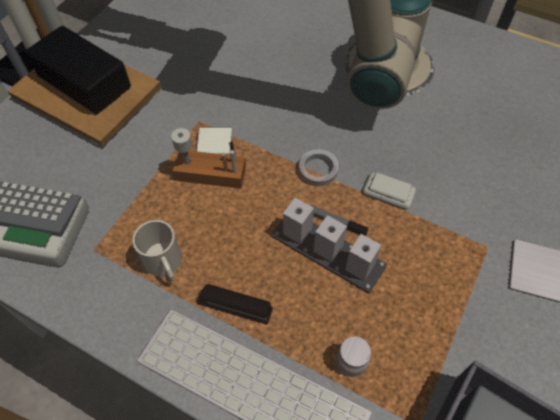

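```bash
cat > h.py <<'E'
import numpy as np,cv2
from station import *
from scipy.spatial.transform import Rotation as R
def cam(n,s=None):
    c=calibration(n);K=c['intrinsics']
    if n=='wrist':
        T=np.eye(4);T[:3,:3]=R.from_quat(s['tool_rot']).as_matrix();T[:3,3]=s['tcp_pos'];W=T@c['tool_from_camera']
    else: W=np.linalg.inv(c['camera_from_world'])
    return K,W
def ray(n,uv,s=None):
    K,W=cam(n,s);d=np.linalg.inv(K)@[uv[0],uv[1],1];d=W[:3,:3]@(d*[1,-1,-1]);return W[:3,3],d/np.linalg.norm(d)
def plane(n,uv,z,s=None):
    o,d=ray(n,uv,s);return o+d*(z-o[2])/d[2]
def tri(r1,r2):
    A=[];b=[]
    M=np.zeros((3,3));v=np.zeros(3)
    for o,d in(r1,r2):
        P=np.eye(3)-np.outer(d,d);M+=P;v+=P@o
    return np.linalg.solve(M,v)
def blob(p,uv,r,dark=True,th=70):
    "centroid of the dark (bright) blob nearest uv"
    u,v=map(int,uv);g=cv2.cvtColor(p,cv2.COLOR_RGB2GRAY)[v-r:v+r+1,u-r:u+r+1]
    m=((g<th) if dark else (g>th)).astype(np.uint8)
    n,l,st,c=cv2.connectedComponentsWithStats(m)
    i=1+np.argmin(np.hypot(*(c[1:]-r).T));return c[i]+[u-r,v-r],st[i,4]
E
python3 - <<'E'
from h import *
t=np.load('top0.npz');s=np.load('scene0.npz')
ms=[]
for a,b in(((199,207),(298,211)),((236,210),(331,226)),((272,213),(366,249))):
    pa,na=blob(t['p'],a,9);pb,nb=blob(s['p'],b,8)
    print('mouth',pa,na,pb,nb,plane('top',pa,.094),plane('scene',pb,.094),tri(ray('top',pa),ray('scene',pb)))
print('head',plane('top',(424,225),.13),plane('scene',(181,135),.13),tri(ray('top',(424,225)),ray('scene',(181,135))))
m=R.from_quat(sense()['tool_rot']).as_matrix();print(m)
P=np.hstack([cv2.resize(t['p'][185:265,180:300],None,fx=4,fy=4,interpolation=2),cv2.resize(t['p'][195:275,350:440],None,fx=4,fy=4)])
cv2.imwrite('pics/c1.png',P[:,:780,::-1])
E
```

```text
mouth [198.22222222 205.5       ] 18 [298.8 210.6] 5 [0.57200066 0.17342909 0.094     ] [0.56116229 0.02765064 0.094     ] [0.58494675 0.10065747 0.20084279]
mouth [235. 209.] 21 [331.18181818 229.18181818] 11 [0.56568893 0.09843849 0.094     ] [0.56842838 0.1017819  0.094     ] [0.56612497 0.10004273 0.08896756]
mouth [271.5 212.5] 20 [365.5 248.5] 14 [0.55942396 0.02463966 0.094     ] [0.57507358 0.17664964 0.094     ] [0.55429493 0.09966382 0.0220124 ]
head [ 0.53329417 -0.26726667  0.13      ] [ 0.53537551 -0.26213987  0.13      ] [ 0.53309033 -0.26675941  0.12556016]
[[-9.59169652e-01 -2.78529149e-04  2.82831222e-01]
 [-2.82831312e-01  1.52031105e-03 -9.59168461e-01]
 [-1.62835056e-04 -9.99998806e-01 -1.53701299e-03]]
```

View pics/c1.png

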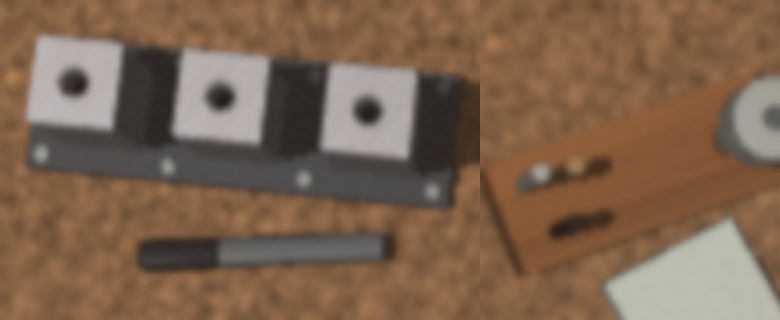

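>>> jog_arm:
  slide:
    - [-0.03,0,-0.012]
    - [-0.08,0,-0.031]
    - [-0.135,0,-0.052]
    - [-0.19,0,-0.073]
    - [-0.245,0,-0.094]
    - [-0.3,0,-0.116]
    - [-0.35,0,-0.135]
    - [-0.4,0,-0.154]
    - [-0.425,0,-0.164]
    - [-0.436,0,-0.168]
    - [-0.436,0,-0.168]
    - [-0.436,0,-0.168]
  spin: [0,0,0,0,0,0,0,0,0,0,0,0]
  claw: 0

```text
clock: 1.6
tcp_pos: [0.5323, -0.2679, 0.1858]
tool_rot: [0.101, -0.7, 0.7, -0.1]
force: [0.2, -0.7, 0.5]
finger_gap: 1.0
```

Run:
```python
from h import *
s=sense();p,d=snapshot('wrist');cv2.imwrite('pics/w1.png',p[:,:,::-1]);np.savez('w1.npz',p=p,d=d,pos=s['tcp_pos'],rot=s['tool_rot'])
print(s['clock'],s['tcp_pos'],s['force'])
```

```text
1.6 [ 0.53233562 -0.26788635  0.18579239] [ 0.19547329 -0.71482103  0.53117696]
```

View pics/w1.png

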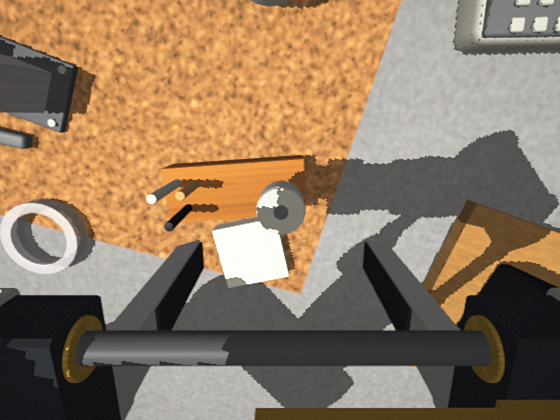

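Run:
```python
from h import *
w=np.load('w1.npz');s={'tcp_pos':w['pos'],'tool_rot':w['rot']};M=R.from_quat(w['rot']).as_matrix();print(M.round(4))
for uv in((280.5,208.5),(281,212)):
  for z in(.13,.134): 
    q=plane('wrist',uv,z,s);print(uv,z,q,'slide',M.T@(q-w['pos']))
d=w['d'];K,W=cam('wrist',s)
v,u=np.mgrid[175:245,245:320];D=d[175:245,245:320]
P=np.stack([(u-K[0,2])/K[0,0]*D,-(v-K[1,2])/K[1,1]*D,-D],-1).reshape(-1,3)@W[:3,:3].T+W[:3,3]
m=P[:,2]>.12;print(m.sum(),np.percentile(P[m,2],[5,50,95]),P[m,:2].min(0),P[m,:2].max(0),(P[m,:2].min(0)+P[m,:2].max(0))/2, P[m].mean(0))
```

```text
[[-9.595e-01 -8.000e-04  2.818e-01]
 [-2.818e-01 -4.000e-04 -9.595e-01]
 [ 9.000e-04 -1.000e+00  1.000e-04]]
(280.5, 208.5) 0.13 [ 0.53928628 -0.26452831  0.13      ] slide [-0.00766366  0.05578559 -0.00127047]
(280.5, 208.5) 0.134 [ 0.54036875 -0.26424214  0.134     ] slide [-0.00877944  0.05178463 -0.00123946]
(281, 212) 0.13 [ 0.53659295 -0.26573479  0.13      ] slide [-0.0047395   0.05578818 -0.00087189]
(281, 212) 0.134 [ 0.53771773 -0.26542967  0.134     ] slide [-0.0059012   0.05178718 -0.00084715]
1908 [0.12757194 0.13007373 0.13158673] [ 0.51737491 -0.28519068] [ 0.60820419 -0.24488807] [ 0.56278955 -0.26503937] [ 0.53890755 -0.26429206  0.13333509]
```

>>> jog_arm:
  slide:
    - [-0.006,0.02,-0.001]
    - [-0.0065,0.05,-0.001]
    - [-0.0065,0.075,-0.001]
    - [-0.0065,0.084,-0.001]
    - [-0.0065,0.084,-0.001]
  spin: [0,0,0,0,0]

```text
clock: 2.28
tcp_pos: [0.5388, -0.2648, 0.1018]
tool_rot: [-0.101, 0.7, -0.7, 0.101]
force: [0.1, -0.3, 0.6]
finger_gap: 1.001
```

>>> jog_arm:
  slide:
    - [0,0,0]
    - [0,0,0]
    - [0,0,0]
    - [0,0,0]
    - [0,0,0]
    - [0,0,0]
    - [0,0,0]
    - [0,0,0]
  spin: [0,0,0,0,0,0,0,0]
  claw: 255
  newtons: 45

```text
clock: 3.28
tcp_pos: [0.5393, -0.2642, 0.1019]
tool_rot: [0.101, -0.7, 0.7, -0.101]
force: [0.3, 0.6, -0.5]
finger_gap: 0.408
```

>>> jog_arm:
  slide:
    - [0,-0.005,0]
    - [0,-0.02,0]
    - [0,-0.04,0]
    - [0,-0.065,0]
    - [0,-0.09,0]
    - [0,-0.105,0]
    - [0,-0.11,0]
    - [0,-0.11,0]
  spin: [0,0,0,0,0,0,0,0]

```text
clock: 4.28
tcp_pos: [0.5391, -0.2641, 0.2117]
tool_rot: [-0.101, 0.7, -0.7, 0.101]
force: [-0.5, 0.8, -1.9]
finger_gap: 0.412
```

Run:
```python
from h import *
s=sense();M=R.from_quat(s['tool_rot']).as_matrix();print(s['clock'],s['tcp_pos'],s['force'],s['finger_gap'])
L,m,r=np.array([.5735,.175,.094]),np.array([.567,.1001,.094]),np.array([.5602,.0261,.094])
for q in(L,m,r): print(M.T@(q-s['tcp_pos']))
p,d=snapshot('scene');cv2.imwrite('pics/s2.png',cv2.resize(p[40:200,80:320,::-1],None,fx=3,fy=3));np.savez('s2.npz',p=p)
```

```text
4.275 [ 0.53906794 -0.26413449  0.21165646] [-0.50036682  0.75731563 -1.88769644] 0.411847062701546
[-0.15728512  0.11773711 -0.4114208 ]
[-0.12986358  0.11772362 -0.34141852]
[-0.10240888  0.11771045 -0.27236434]
```

View pics/s2.png

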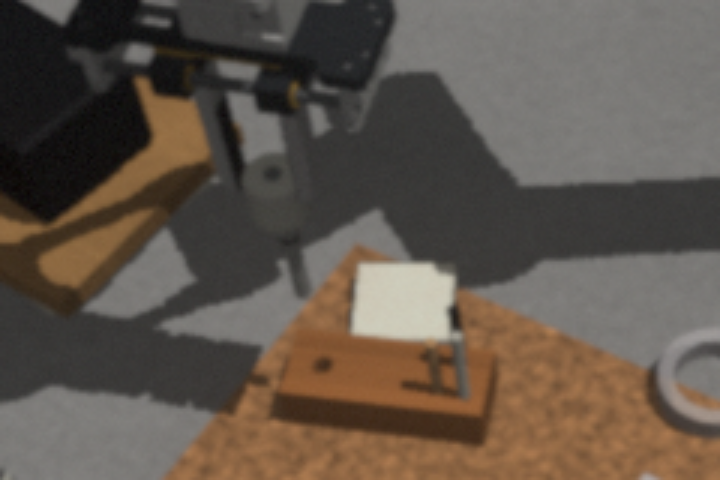

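>>> jog_arm:
  slide:
    - [0,-0.02,-0.01]
    - [-0.012,-0.025,-0.035]
    - [-0.03,-0.025,-0.08]
    - [-0.049,-0.025,-0.13]
    - [-0.068,-0.025,-0.18]
    - [-0.086,-0.025,-0.23]
    - [-0.097,-0.02,-0.26]
    - [-0.102,-0.01,-0.272]
    - [-0.102,0,-0.272]
    - [-0.102,0,-0.272]
    - [-0.102,0,-0.272]
  spin: [0,0,0,0,0,0,0,0,0,0,0]

```text
clock: 5.7
tcp_pos: [0.5603, 0.0241, 0.2117]
tool_rot: [0.101, -0.7, 0.7, -0.1]
force: [-0.4, 0.8, -1.4]
finger_gap: 0.413
```

Run:
```python
from h import *
s=sense();print(s['clock'],s['tcp_pos'],s['force'],s['finger_gap'])
p,d=snapshot('wrist');q,d2=snapshot('scene');t,_=snapshot('top');np.savez('w3.npz',p=p,q=q,t=t,pos=s['tcp_pos'],rot=s['tool_rot'])
I=np.hstack([cv2.resize(p[120:320,200:360],None,fx=2.5,fy=2.5,interpolation=2),cv2.resize(q[130:255,260:360],None,fx=4,fy=4,interpolation=2)])
cv2.imwrite('pics/w3.png',I[:,:,::-1])
```

```text
5.7 [0.56032145 0.02411909 0.21174995] [-0.436097    0.78302702 -1.39398194] 0.4127745504944363
```

View pics/w3.png

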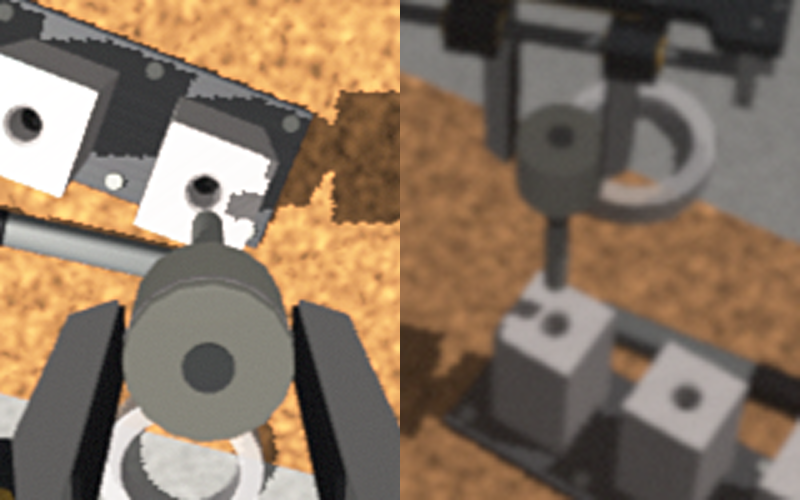

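Run:
```python
from h import *
w=np.load('w3.npz');s={'tcp_pos':w['pos'],'tool_rot':w['rot']};M=R.from_quat(w['rot']).as_matrix();o=w['pos']
z=o[2]-.1019+.010
for n,uv,h in(('mouthR',(281.2,195.6),.094),('mouthM',(209.2,169.6),.094),('tip',(282.8,206.4),z),('headtop',(283.2,266.8),z+.12)):
    q=plane('wrist',uv,h,s);print(n,q,'tool',M.T@(q-o))
for n,uv,h in(('mouthR',(298.5,211),.094),('tip',(298.75,202),z),('headtop',(300.2,164),z+.12)):
    q=plane('scene',uv,h);print('scene',n,q,M.T@(q-o))
```

```text
mouthR [0.56346967 0.02606863 0.094     ] tool [-0.00359823  0.11774857 -0.00104328]
mouthM [0.5686222  0.10000872 0.094     ] tool [-0.02933755  0.11770814 -0.0705499 ]
tip [0.56007287 0.0234207  0.11984995] tool [0.00041249 0.09190039 0.00055516]
headtop [0.55750211 0.02240702 0.23984995] tool [ 0.00319392 -0.0280988   0.00086386]
scene mouthR [0.56225809 0.02756142 0.094     ] [-0.00285538  0.11774788 -0.00281655]
scene tip [0.55826301 0.02533788 0.11984995] [ 0.00161012  0.09189953 -0.00179363]
scene headtop [0.55624338 0.02398135 0.23984995] [ 0.00395909 -0.02809953 -0.00100092]
```

>>> jog_arm:
  slide:
    - [-0.004,0,-0.0013]
    - [-0.0042,0.01,-0.0013]
    - [-0.0042,0.02,-0.0013]
    - [-0.0042,0.024,-0.0013]
    - [-0.0042,0.027,-0.0013]
    - [-0.0042,0.03,-0.0013]
    - [-0.0042,0.033,-0.0013]
    - [-0.0042,0.036,-0.0013]
    - [-0.0042,0.036,-0.0013]
  spin: [0,0,0,0,0,0,0,0,0]

```text
clock: 6.98
tcp_pos: [0.5639, 0.0274, 0.1756]
tool_rot: [0.101, -0.699, 0.7, -0.101]
force: [0.2, -2.3, -3.6]
finger_gap: 0.413
```

>>> jog_arm:
  slide:
    - [0,0.004,0.0007]
    - [0,0.008,0.0007]
    - [0,0.012,0.0007]
    - [0,0.016,0.0007]
    - [0,0.02,0.0007]
    - [0,0.024,0.0007]
    - [0,0.028,0.0007]
    - [0,0.032,0.0007]
    - [0,0.034,0.0007]
  spin: [0,0,0,0,0,0,0,0,0]

```text
clock: 8.1
tcp_pos: [0.5646, 0.0273, 0.1425]
tool_rot: [0.1, -0.7, 0.7, -0.102]
force: [0.8, -0.6, 4.6]
finger_gap: 0.411
```

>>> jog_arm:
  slide:
    - [0,0.0015,0]
    - [0,0.003,0]
    - [0,0.0045,0]
    - [0,0.006,0]
    - [0,0.006,0]
  spin: [0,0,0,0,0]

```text
clock: 8.72
tcp_pos: [0.5643, 0.0272, 0.136]
tool_rot: [0.101, -0.7, 0.7, -0.101]
force: [0.1, -0.6, 5.7]
finger_gap: 0.411
```

>>> jog_arm:
  slide:
    - [0,0.0015,0]
    - [0,0.003,0]
    - [0,0.003,0]
  spin: [0,0,0]

```text
clock: 9.1
tcp_pos: [0.5653, 0.0274, 0.1346]
tool_rot: [0.1, -0.7, 0.7, -0.102]
force: [0.2, -0.7, 11.8]
finger_gap: 0.413
```

>>> jog_arm:
  slide:
    - [0,0.001,0]
    - [0,0.001,0]
  spin: [0,0]

```text
clock: 9.35
tcp_pos: [0.5656, 0.0275, 0.1341]
tool_rot: [0.099, -0.7, 0.7, -0.103]
force: [0.0, 0.3, 13.6]
finger_gap: 0.408
```

Run:
```python
from h import *
s=sense();print(s['clock'],s['tcp_pos'],s['force'])
q,_=snapshot('scene');cv2.imwrite('pics/s4.png',cv2.resize(q[150:250,255:355,::-1],None,fx=6,fy=6,interpolation=2))
```

```text
9.35 [0.56560711 0.02747202 0.13409213] [ 0.02661776  0.34338146 13.647329  ]
```

View pics/s4.png

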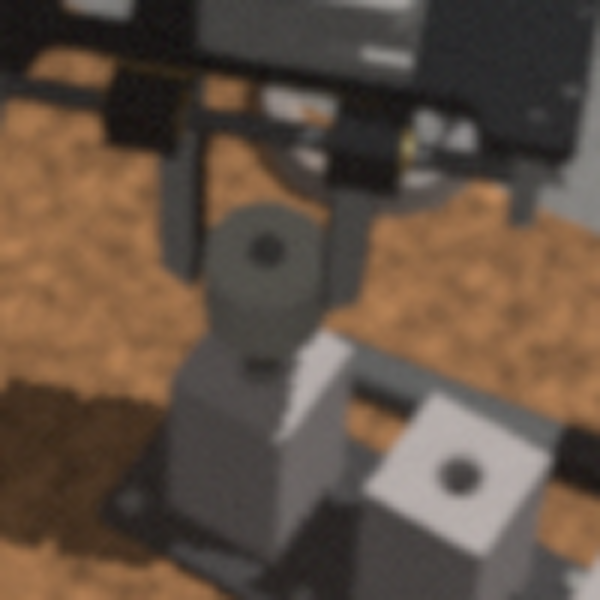

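Run:
```python
from h import *
K,W=cam('scene');C=np.linalg.inv(W)
def pr(P):
    c=C@[*P,1];c=c[:3]*[1,-1,-1];c=K@c;return c[:2]/c[2]
m=plane('scene',(298.5,211),.094)
for z in(.15,.154,.158,.162,.166,.17):print(z,pr([m[0],m[1],z])*1-[255,150],(pr([m[0],m[1],z])-[255,150])*6)
```

```text
0.15 [44.18120383 45.47432677] [265.08722299 272.84596064]
0.154 [44.23232391 44.30922229] [265.39394347 265.85533373]
0.158 [44.28379013 43.13622871] [265.70274079 258.81737224]
0.162 [44.33560602 41.95526563] [266.01363613 251.73159376]
0.166 [44.38777516 40.76625156] [266.32665094 244.59750934]
0.17 [44.44030116 39.56910388] [266.64180697 237.4146233 ]
```

>>> jog_arm:
  slide:
    - [0,-0.005,0]
    - [0,-0.02,0]
    - [0,-0.04,0]
    - [0,-0.06,0]
    - [0,-0.072,0]
    - [-0.006,-0.075,-0.016]
    - [-0.0175,-0.075,-0.045]
    - [-0.0255,-0.075,-0.066]
    - [-0.0271,-0.075,-0.0699]
    - [-0.0271,-0.075,-0.0699]
    - [-0.0271,-0.075,-0.0699]
  spin: [0,0,0,0,0,0,0,0,0,0,0]

```text
clock: 10.78
tcp_pos: [0.57, 0.1014, 0.2066]
tool_rot: [0.101, -0.7, 0.7, -0.101]
force: [0.6, -0.4, -1.3]
finger_gap: 0.416
```

Run:
```python
from h import *
s=sense();print(s['clock'],s['tcp_pos'],s['force'],s['finger_gap'])
p,d=snapshot('wrist');q,d2=snapshot('scene');np.savez('w5.npz',p=p,q=q,pos=s['tcp_pos'],rot=s['tool_rot'])
I=np.hstack([cv2.resize(p[120:320,200:360],None,fx=2.5,fy=2.5,interpolation=2),cv2.resize(q[130:255,280:380],None,fx=4,fy=4,interpolation=2)])
cv2.imwrite('pics/w5.png',I[:,:,::-1])
```

```text
10.775 [0.57000113 0.10139055 0.20657613] [ 0.55159973 -0.41827991 -1.31884503] 0.4161838128263626
```

View pics/w5.png

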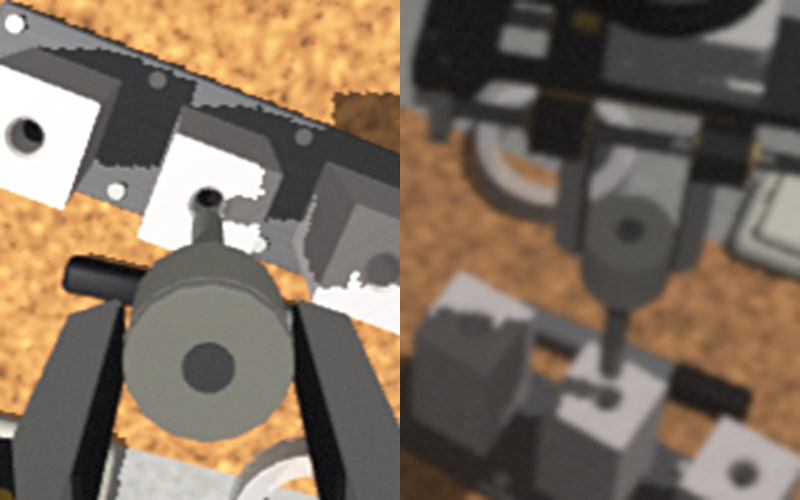

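Run:
```python
from h import *
w=np.load('w5.npz');s={'tcp_pos':w['pos'],'tool_rot':w['rot']};M=R.from_quat(w['rot']).as_matrix();o=w['pos']
z=o[2]-.1019+.010
for n,uv,h in(('wrist',(282.8,199.6),.094),('wrist',(283,204.5),z),('scene',(331.5,229.5),.094),('scene',(332.7,223.2),z)):
    q=plane(n,uv,h,s);print(n,q,'tool',M.T@(q-o))
```

```text
wrist [0.57086989 0.10104805 0.094     ] tool [-0.00082537  0.11257568  0.00054094]
wrist [0.57147606 0.10102838 0.11467613] tool [-0.00138502  0.09189916  0.00073708]
scene [0.56876725 0.10262518 0.094     ] tool [ 0.00074622  0.1125763  -0.00156583]
scene [0.56659678 0.1023733  0.11467613] tool [ 0.00291576  0.09190176 -0.00193117]
```

>>> jog_arm:
  slide:
    - [-0.0013,0.005,0.0002]
    - [-0.0013,0.015,0.0002]
    - [-0.0013,0.019,0.0002]
    - [-0.0013,0.022,0.0002]
    - [-0.0013,0.025,0.0002]
    - [-0.0013,0.028,0.0002]
    - [-0.0013,0.03,0.0002]
    - [-0.0013,0.03,0.0002]
  spin: [0,0,0,0,0,0,0,0]

```text
clock: 11.88
tcp_pos: [0.5715, 0.102, 0.1767]
tool_rot: [0.101, -0.7, 0.7, -0.101]
force: [-0.1, -0.1, -2.5]
finger_gap: 0.414
```

In cleanly, with no side force. TCP bottomed at z≈0.135 last time, so I'll go to about 0.143 and then step.

>>> jog_arm:
  slide:
    - [0,0.004,0]
    - [0,0.008,0]
    - [0,0.012,0]
    - [0,0.016,0]
    - [0,0.02,0]
    - [0,0.024,0]
    - [0,0.028,0]
    - [0,0.032,0]
    - [0,0.034,0]
    - [0,0.034,0]
  spin: [0,0,0,0,0,0,0,0,0,0]

```text
clock: 13.12
tcp_pos: [0.5719, 0.1021, 0.1432]
tool_rot: [0.101, -0.7, 0.7, -0.101]
force: [0.7, 0.5, 4.7]
finger_gap: 0.41
```

>>> jog_arm:
  slide:
    - [0,0.0015,0]
    - [0,0.003,0]
    - [0,0.0045,0]
    - [0,0.006,0]
    - [0,0.0075,0]
    - [0,0.0075,0]
  spin: [0,0,0,0,0,0]

```text
clock: 13.88
tcp_pos: [0.5719, 0.1021, 0.1358]
tool_rot: [0.101, -0.7, 0.7, -0.101]
force: [-0.7, -0.9, 7.2]
finger_gap: 0.416
```

>>> jog_arm:
  slide:
    - [0,0.001,0]
    - [0,0.002,0]
    - [0,0.002,0]
  spin: [0,0,0]

```text
clock: 14.25
tcp_pos: [0.5725, 0.1022, 0.1349]
tool_rot: [0.1, -0.7, 0.7, -0.102]
force: [-0.7, -0.4, 10.6]
finger_gap: 0.41
```

>>> jog_arm:
  slide:
    - [0,0.001,0]
    - [0,0.0015,0]
    - [0,0.0015,0]
  spin: [0,0,0]

```text
clock: 14.62
tcp_pos: [0.5728, 0.1022, 0.1343]
tool_rot: [0.1, -0.7, 0.7, -0.102]
force: [-1.6, -1.4, 14.7]
finger_gap: 0.412
```

>>> jog_arm:
  slide:
    - [0,-0.005,0]
    - [0,-0.02,0]
    - [0,-0.04,0]
    - [0,-0.06,0]
    - [0,-0.072,0]
    - [-0.006,-0.075,-0.016]
    - [-0.0175,-0.075,-0.045]
    - [-0.0255,-0.075,-0.066]
    - [-0.0271,-0.075,-0.0699]
    - [-0.0271,-0.075,-0.0699]
    - [-0.0271,-0.075,-0.0699]
  spin: [0,0,0,0,0,0,0,0,0,0,0]

```text
clock: 16.0
tcp_pos: [0.5776, 0.1761, 0.2067]
tool_rot: [0.101, -0.7, 0.7, -0.101]
force: [-1.2, -0.0, -1.1]
finger_gap: 0.412
```

Run:
```python
from h import *
s=sense();print(s['clock'],s['tcp_pos'],s['force'],s['finger_gap'])
p,d=snapshot('wrist');q,d2=snapshot('scene');np.savez('w6.npz',p=p,q=q,pos=s['tcp_pos'],rot=s['tool_rot'])
I=np.hstack([cv2.resize(p[120:320,200:360],None,fx=2.5,fy=2.5,interpolation=2),cv2.resize(q[150:275,315:415],None,fx=4,fy=4,interpolation=2)])
cv2.imwrite('pics/w6.png',I[:,:,::-1])
```

```text
16.0 [0.57763767 0.176107   0.20670902] [-1.15659365 -0.03133806 -1.12890593] 0.41217769306081625
```

View pics/w6.png

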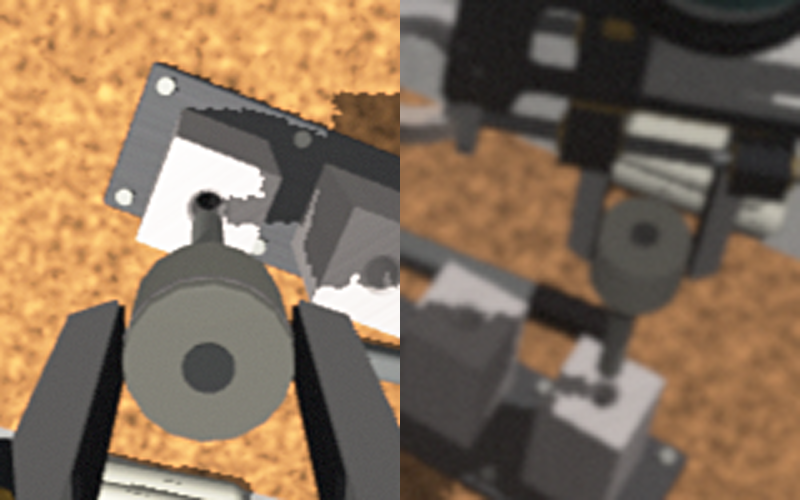

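>>> jog_arm:
  slide:
    - [-0.0004,0.005,0]
    - [-0.0004,0.015,0]
    - [-0.0004,0.019,0]
    - [-0.0004,0.022,0]
    - [-0.0004,0.025,0]
    - [-0.0004,0.028,0]
    - [-0.0004,0.03,0]
    - [-0.0004,0.03,0]
  spin: [0,0,0,0,0,0,0,0]

```text
clock: 17.1
tcp_pos: [0.5781, 0.1768, 0.1767]
tool_rot: [0.101, -0.7, 0.7, -0.101]
force: [-0.4, -0.8, -2.1]
finger_gap: 0.412
```

>>> jog_arm:
  slide:
    - [0,0.004,0]
    - [0,0.008,0]
    - [0,0.012,0]
    - [0,0.016,0]
    - [0,0.02,0]
    - [0,0.024,0]
    - [0,0.028,0]
    - [0,0.032,0]
    - [0,0.034,0]
    - [0,0.034,0]
  spin: [0,0,0,0,0,0,0,0,0,0]

```text
clock: 18.35
tcp_pos: [0.5788, 0.177, 0.1437]
tool_rot: [0.1, -0.7, 0.7, -0.102]
force: [-0.8, -0.9, 5.0]
finger_gap: 0.412
```

>>> jog_arm:
  slide:
    - [0,0.0015,0]
    - [0,0.003,0]
    - [0,0.0045,0]
    - [0,0.006,0]
    - [0,0.0075,0]
    - [0,0.009,0]
    - [0,0.0095,0]
    - [0,0.0095,0]
  spin: [0,0,0,0,0,0,0,0]

```text
clock: 19.35
tcp_pos: [0.5787, 0.1769, 0.1341]
tool_rot: [0.1, -0.7, 0.7, -0.102]
force: [0.9, -0.6, 5.7]
finger_gap: 0.413
```

>>> jog_arm:
  slide:
    - [0,0.002,0]
    - [0,0.004,0]
    - [0,0.006,0]
    - [0,0.0075,0]
    - [0,0.009,0]
    - [0,0.009,0]
  spin: [0,0,0,0,0,0]

```text
clock: 20.1
tcp_pos: [0.5785, 0.1769, 0.1249]
tool_rot: [0.101, -0.7, 0.7, -0.101]
force: [-0.5, -1.1, 4.7]
finger_gap: 0.41
```

>>> jog_arm:
  slide:
    - [0,0.001,0]
    - [0,0.002,0]
    - [0,0.002,0]
  spin: [0,0,0]

```text
clock: 20.48
tcp_pos: [0.5787, 0.1769, 0.1236]
tool_rot: [0.1, -0.7, 0.7, -0.102]
force: [-1.9, -1.8, 8.1]
finger_gap: 0.414
```

>>> jog_arm:
  slide:
    - [0,0.001,0]
    - [0,0.002,0]
    - [0,0.002,0]
  spin: [0,0,0]

```text
clock: 20.85
tcp_pos: [0.579, 0.1769, 0.1228]
tool_rot: [0.1, -0.7, 0.7, -0.102]
force: [-1.9, -2.0, 11.5]
finger_gap: 0.414
```

>>> jog_arm:
  slide:
    - [0,0.001,0]
    - [0,0.0015,0]
    - [0,0.0015,0]
  spin: [0,0,0]

```text
clock: 21.22
tcp_pos: [0.5792, 0.1769, 0.1223]
tool_rot: [0.1, -0.7, 0.7, -0.102]
force: [-2.6, -2.2, 17.6]
finger_gap: 0.411
```

>>> jog_arm:
  slide:
    - [0,-0.001,0]
    - [0,-0.002,0]
    - [0,-0.003,0]
    - [0,-0.003,0]
  spin: [0,0,0,0]

```text
clock: 21.72
tcp_pos: [0.5788, 0.1769, 0.1233]
tool_rot: [0.1, -0.7, 0.7, -0.102]
force: [-1.8, -1.2, 9.5]
finger_gap: 0.412
```

>>> jog_arm:
  slide:
    - [0,0,0]
    - [0,0,0]
    - [0,0,0]
    - [0,0,0]
    - [0,0,0]
    - [0,0,0]
    - [0,0,0]
    - [0,0,0]
  spin: [0,0,0,0,0,0,0,0]
  claw: 0

```text
clock: 22.72
tcp_pos: [0.5782, 0.1769, 0.1219]
tool_rot: [0.101, -0.7, 0.7, -0.101]
force: [-0.0, -0.1, -0.1]
finger_gap: 1.003
```

>>> jog_arm:
  slide:
    - [0,-0.01,0]
    - [0,-0.03,0]
    - [0,-0.06,0]
    - [0,-0.1,0]
    - [0,-0.13,0]
    - [0,-0.14,0]
    - [0,-0.14,0]
  spin: [0,0,0,0,0,0,0]

```text
clock: 23.6
tcp_pos: [0.5782, 0.177, 0.2622]
tool_rot: [0.101, -0.7, 0.7, -0.101]
force: [-0.2, 0.3, -0.3]
finger_gap: 1.0
```

Run:
```python
from h import *
s=sense();print(s['clock'],s['tcp_pos'],s['force'],s['finger_gap'])
p,d=snapshot('wrist');q,d2=snapshot('scene');np.savez('w7.npz',p=p,d=d,q=q,pos=s['tcp_pos'],rot=s['tool_rot'])
K,W=cam('wrist',s);v,u=np.mgrid[0:420,0:560]
P=np.stack([(u-K[0,2])/K[0,0]*d,-(v-K[1,2])/K[1,1]*d,-d],-1).reshape(-1,3)@W[:3,:3].T+W[:3,3]
near=np.hypot(P[:,0]-.579,P[:,1]-.177)
m=(near<.015)&(P[:,2]<.2);print('head top z',np.median(P[m,2]))
h=(near<.03)&(P[:,2]>.14)&(P[:,2]<.17);print('head xy',P[h].mean(0))
for c in((.5722,.1025),(.5655,.0275)):
    n=np.hypot(P[:,0]-c[0],P[:,1]-c[1]);n=(n<.018)&(n>.01);print('rim z',np.median(P[n,2]))
I=np.hstack([cv2.resize(p[120:320,200:360],None,fx=2.5,fy=2.5,interpolation=2),cv2.resize(q[150:275,315:415],None,fx=4,fy=4,interpolation=2)])
cv2.imwrite('pics/w7.png',I[:,:,::-1])
```

```text
23.6 [0.57824296 0.17696289 0.26219038] [-0.20450315  0.31285029 -0.25075624] 0.9996248303970627
head top z 0.15354164796931463
head xy [0.57627913 0.17601621 0.15310521]
rim z 0.0939441346124524
rim z 0.09388714396044304
```

View pics/w7.png

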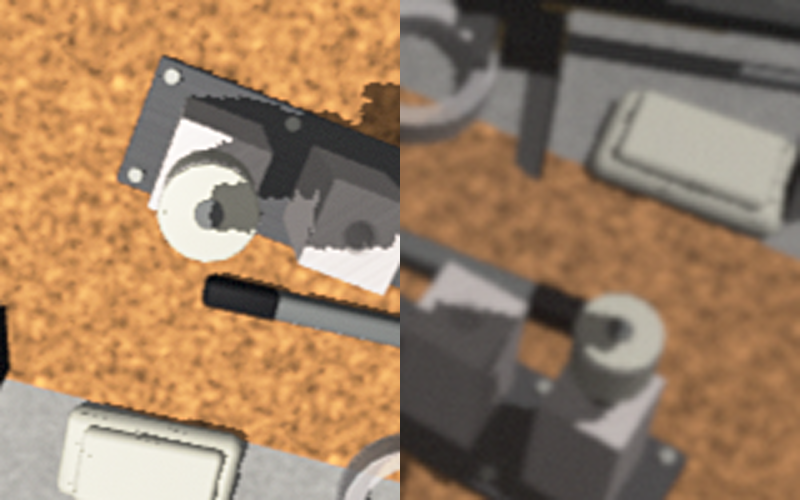

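The picture shows the lamp upright in the left socket, with its head at wrist crop (208,212). The head top measures 0.1535 m against the 0.154 m expected when fully home, so the mark is level with the rim. The gripper is clear and nothing else has moved, so I'm handing in.

```bash
python3 -c "
from station import *
print(close_job())"
```

```text
the job is handed in; nothing more can be done
None
```

The lamp is standing in the left socket of the dock, fully home and released, and the job was handed in at about 24 s of the 64 s allowed.

- **Finding the deep socket:** I lifted the lamp out of the tidy by its head and tried the right socket first, then the middle. Both bottomed about 12 mm short. The left socket let the post go that extra 12 mm before bottoming.
- **Force:** wrist readings peaked at about 18 N. These were taken at the end of each move; adding the lamp's 2 N gives about 20 N on the dock, under the 30 N limit.
- **Final height:** the last depth image put the head top at 0.1535 m and the neighbouring rims at 0.094 m. Fully home is 0.154 m, so the mark is within about 1 mm of the rim.
- **Position and release:** the lamp looks upright and the gripper is open and about 14 cm above its release height. The marker, mouse and tape looked unmoved in the last views. I did not re-measure the other things, which the arm did not go near except for the notes beside the tidy.

**Disagreements:** the scene and wrist cameras differed by 2–3 mm on the socket and tip positions, and I used the tip-to-socket difference, on which they agreed within about 1 mm. In the two shallow sockets the mark came out 8–10 mm above the rim while I was pressing, not 12 mm, which fits the plug's rubber top being squeezed.

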